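# Seat the loaded imaging stage on its kinematic base

## Robot

A 6-joint arm with a two-finger parallel gripper is mounted at the origin on a cart in front of the work surface, level with it; the furniture and walls round the work are solid. World frame = base frame: x ahead of the robot, y to its left, z up, the work surface at z = 0. Lengths are in m, angles in degrees, forces in N, time in s.
With the tool pointing down it reaches from about 0.3 to 0.75 m from the base axis. Payload 8.5 kg.
Tool frame: the origin (TCP) lies on the centre line of the jaws, within the pads' length; the fingertips stand 25 mm ahead of it and the grasp point (between the pads) lies 6 mm ahead of it; z points along the fingers, y is the line along which they close (so a half turn about z gives the same grasp; the last joint's range is limited). The gripper opens to 85 mm and grips with 20 to 120 N. Pads are 22 mm wide; open, the fingers measure 114 mm over their backs; the gripper's body (76 mm by 85 mm) begins 54 mm behind the grasp point. The pads swing forward as they close: fully open they stand 13 mm farther back than shut.
Start: joints at [-84.185, 21.807, 74.336, -0, 83.858, -12.336], TCP at [0.171, -0.523, 0.256] pointing down, gripper open.
Joint ranges: [-178.18, 178.18], [-50.72, 133.34], [12.68, 142.11], [-81.47, 261.47], [9.98, 163.14], [-165.26, 165.26]. Speed limits (degrees/s): [136.94, 136.94, 180, 180, 180, 180].

## Interface

Orientations are given as a 3x3 rotation matrix whose columns are the frame's x, y, z axes.
In Python, from rig import telemetry, optics, env gives the robot as it stands.
- The arm moves only by the tool send_rows, never from a script. Its argument "deltas" is a list that holds one entry, the list of rows, each a list of 7 numbers: the shift along the tool's x, y, z in m, then the turn, a rotation vector about the tool's x, y, z in rad, then the opening, from -1 (shut) to 1 (fully open), so that 0 is half open. In form: [[[x, y, z, ax, ay, az, grip], ...]]. A call has 1 to 12 rows; each row shifts and turns the commanded pose from where the row before left it, along the tool's axes as they then stand; what a row does not reach is not made up. A row lasts 1/8 s, in which the tool goes at most 62.5 mm and 10.7 degrees, less where a joint would pass 70% of its speed; a pose out of reach is approached as far as the arm can. A call is refused whole if a number of a shift passes 0.0625 or a number of a turn 0.188, either way. A call with a gripper value outside its range is refused whole. The fingers move at their own pace and stop on an object; "squeeze" is the grip in N (left out, the last holds). Time passes only in rows, so rows that do not move let the fingers close. It gives the time, the measured TCP pose, the force, the opening and the grip force at its end, in the units of the state.
- telemetry.observe(): the state, without advancing time (a new reading comes with each control period).
- optics.get_image(name): name is "scene" or "top" or "wrist"; returns a dict with "image" (480x640x3 uint8, red, green, blue), "range_z" (480x640 float32, m along the optical axis (not along the pixel's ray), 0 where there is no reading), "K" (3x3 intrinsics, pixels), "rvec" (rotation vector, rad) and "tvec" (3), from world to camera coordinates, as OpenCV has them; the wrist camera has in their place "hand_eye" (4x4, takes a point from camera to tool coordinates, whose origin is the TCP and whose axes are the flange's). Camera axes: x right, y down, z forward; pixel columns grow to the right and rows downward; lengths in m; the calibration is good to about 2 mm. A picture is of the moment at which its call begins: read the wrist's pose just before it.
- env.close_job(): hands the job in; it is judged then, once.
The state is a dict: "time_s": time; "q": joint angles; "qvel": joint speeds; "joint_efforts": joint torques, N m; "position": TCP position; "tool_rot": TCP orientation; "ft_force": force on the tool from outside, world axes, zero at the start; "wrist_torque": the same for the moment, N m; "grip_width": finger opening in m; "gripper_force": force on a finger pad.
Only numpy, scipy, OpenCV 4.12 (cv2) and the standard library are available. Lean on these libraries where they do the work, as an engineer would, in place of code of your own. Each camera call takes 0.05 s, during which the arm holds its last target. There are 200 camera calls.

## Task

Pick up the T-shaped stage top that carries the wax block and set it on the fixed kinematic base, its narrow end over the cone seat, so that its three ball feet settle fully into the cone, the groove and the flat. Lower it gently, do not drop it, then let go. Leave the empty stage top where it stands.

Things in the scene. Friction and masses are not known exactly. Their poses are not given: they have to be found in the camera images.
- stage_grip (a point): Loaded stage top to move: loose blue T plate, 0.3 kg, green cassette wax block fixed on its narrow end. Point: centre of its black grip block (36 long in x, 18 wide in y, 48 mm tall), 51 mm above the feet's underside, 24 mm above the plate. x: to the narrow end; y: left along the 132 mm crossbar; z up. 16 mm ball feet at x, y from here: (+52, 0) cone, (-24, +48) groove, (-24, -48) flat.
- spare_grip (a point): The same point, with the same axes, on the empty stage top: the same loose blue T-shaped plate with three ball feet and a black grip block, but without a wax block. A bystander, to be left where it stands.
- base_home (a point): Point in free air over the base, 64 mm above the bench, where the centre of the stage's grip block lies once the stage is fully seated; its axes are then parallel to the stage's (x to the narrow end with the cone seat, y left, z up). Feet let down up to about 8 mm off slide home by themselves when the stage is released.
- base: Fixed kinematic base: black T plate 10 mm thick, crossbar 142 mm. Origin on the bench, axes as the stage's. Bright steel seats at x, y: cone (+44, 0) on the narrow end, V groove (-32, +48) pointing at the cone, flat disc (-32, -48), 34 mm wide, top 13 mm above the bench. Cone and groove: polished 45 degree faces, mouth 30 mm wide, 25 mm above the bench. Seated feet end 13 mm above the bench.

How it is judged (in metres and radians):
At the end, for the whole second after the job is handed in: The loaded stage top sits on the base, narrow end over the cone: grip centre within 10 mm sideways and 4 mm in height of the home point, level within 3 degrees, turned within 10 degrees of the base, released, at rest. The empty stage top is within 30 mm of where it stood (horizontal distance between stage_grip and base_home below 0.01 m and z of stage_grip in the frame of base_home between -0.004 and 0.004 m and angle between stage_grip's own z axis and vertical below 0.05 rad and angle between the x axis of stage_grip and the x axis of base_home, either way round below 0.17 rad and linear speed of stage below 0.02 m/s and distance of spare_grip from where it was at the start of the episode below 0.03 m); the robot touches nothing.
It fails at once if the loaded stage top is dropped onto the base (falls faster than 0.6 m/s close to its place) (distance between stage_grip and base_home below 0.03 m and linear speed of stage above 0.6 m/s).
It fails at once if the empty stage top is shifted by more than 30 mm (distance of spare_grip from where it was at the start of the episode above 0.03 m).
It also fails if it takes over 38 s, if anything falls off the work surface, if the arm or the gripper's body presses on something with over 40 N, if the wrist force passes 120 N, or if a joint passes its speed limit or range.

## Working session

There is one attempt and no reset: what is moved stays moved. The work goes in short steps, Python scripts to look and compute and a tool call to move; the robot and the scene stay as the last step left them, time stands still between calls to the robot, and variables do not carry over. Pictures are saved under pics/ and viewed, at most 10 in all, crops included, and the job is handed in when it is done.

Besides the shell and the picture viewer there is one more tool, called in YAML: its name, and indented under it one key for each argument. send_rows: Moves the arm, as the interface text tells. Its arguments: {"type":"object","properties":{"deltas":{"type":"array"},"squeeze":{"type":"number"}},"required":["deltas"]}

```bash
mkdir -p pics
cat > h.py <<'E'
import numpy as np, cv2
from rig import telemetry, optics, env
def world(d, s=None):
    K=d["K"]; z=d["range_z"]; v,u=np.mgrid[:480,:640]
    c=np.stack([(u-K[0][2])/K[0][0]*z,(v-K[1][2])/K[1][1]*z,z],-1)
    if "hand_eye" in d:
        H=np.array(d["hand_eye"]); c=c@H[:3,:3].T+H[:3,3]
        w=c@np.array(s["tool_rot"]).T+np.array(s["position"])
    else:
        R=cv2.Rodrigues(np.array(d["rvec"],float))[0]; w=(c-np.array(d["tvec"]).ravel())@R
    w[z==0]=np.nan
    return w
E
python3 - <<'E'
from h import *
s=telemetry.observe(); print(s["time_s"],s["position"],np.round(s["tool_rot"],3).tolist(),s["grip_width"])
for n in ["top","scene"]:
    d=optics.get_image(n); np.savez(n+".npz",**d); cv2.imwrite(f"pics/{n}.png",d["image"][...,::-1])
E
```

```text
0.0 [ 0.17131051 -0.52235375  0.25569935] [[0.95, 0.312, -0.0], [0.312, -0.95, 0.001], [0.0, -0.001, -1.0]] 0.08552026705013335
```

View pics/top.png

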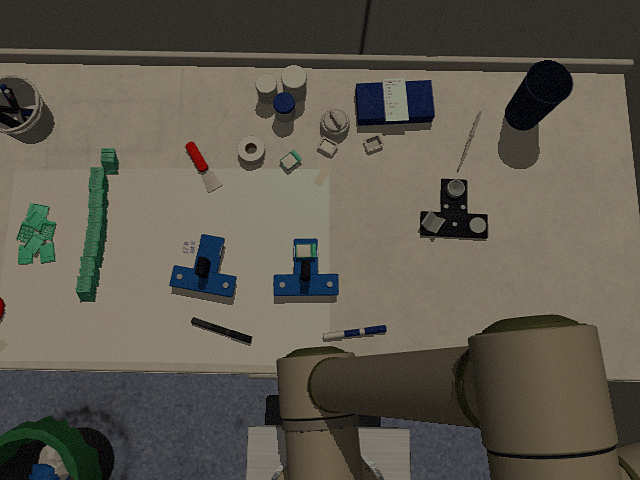

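View pics/scene.png

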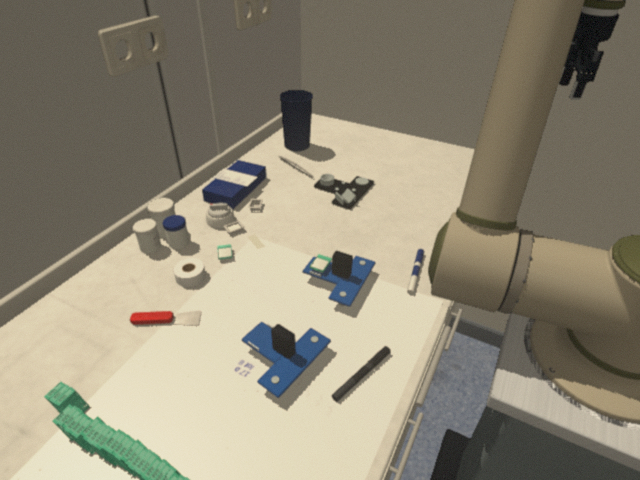

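The top view shows the loaded stage near (306, 272) with its narrow end up in the image. The spare is at (203, 268) and the base at (454, 212), also with its narrow end up. Next I'll measure them.

Run:
```python
from h import *
d=dict(np.load("top.npz")); w=world(d); im=d["image"].astype(int)
for (u,v) in [(306,272),(306,280),(280,285),(333,285),(306,250),(456,188),(478,226),(433,222),(426,233),(483,233),(455,205),(400,250)]: print((u,v),np.round(w[v,u],4))
def fit(mask,name):
    p=w[mask]; P=p[:,:2].astype(np.float32)
    print(name,len(p),"z",np.round(np.nanmedian(p[:,2]),4),"min",P.min(0),"max",P.max(0)); return P
blue=(im[...,2]>im[...,0]+50)
v,u=np.mgrid[:480,:640]
roi=lambda a,b,c,e:(u>a)&(u<b)&(v>c)&(v<e)&np.isfinite(w[...,2])
z=w[...,2]
P=fit(roi(265,350,230,305)&(z>.015)&(z<.04)&blue,"plate")
G=fit(roi(265,350,230,305)&(z>.06)&(z<.09),"grip"); print(np.median(G,0),cv2.minAreaRect(G))
B=fit(roi(410,500,170,250)&(z>.005)&(z<.04),"base")
# register T outline by model: raster points fit
from scipy.optimize import minimize
def edge(P,n):
    r=cv2.minAreaRect(P); print(n,r)
edge(P,"plate");edge(B,"base")
a=cv2.resize(d["image"][165:305,260:500],None,fx=3.3,fy=3.3,interpolation=cv2.INTER_CUBIC); cv2.imwrite("pics/crop.png",a[...,::-1])
```

```text
(306, 272) [0.4473 0.0487 0.0723]
(306, 280) [0.4352 0.0488 0.0466]
(280, 285) [0.4268 0.1015 0.0276]
(333, 285) [ 0.429  -0.0058  0.0259]
(306, 250) [0.4975 0.0502 0.0401]
(456, 188) [ 0.6428 -0.2659  0.0147]
(478, 226) [ 0.5607 -0.3094  0.0131]
(433, 222) [ 0.5693 -0.2165  0.0066]
(426, 233) [ 0.5443 -0.2004  0.0103]
(483, 233) [ 0.5467 -0.3203  0.0094]
(455, 205) [ 0.6074 -0.2643  0.007 ]
(400, 250) [ 5.091e-01 -1.469e-01 -3.000e-04]
plate 1314 z 0.0257 min [ 0.40716857 -0.014158  ] max [0.5242328  0.11461326]
grip 174 z 0.0733 min [0.43493128 0.04078567] max [0.47157845 0.05905566]
[0.45187676 0.05068391] ((0.4532758593559265, 0.04989457130432129), (0.03649045526981354, 0.017656559124588966), 1.1851531267166138)
base 2464 z 0.0104 min [ 0.52286947 -0.35184792] max [ 0.68298554 -0.18547074]
plate ((0.4661833941936493, 0.050916120409965515), (0.11629965901374817, 0.12849251925945282), 1.6154524087905884)
base ((0.6021650433540344, -0.2685580849647522), (0.15896229445934296, 0.16662079095840454), 1.2294784784317017)
```

View pics/crop.png

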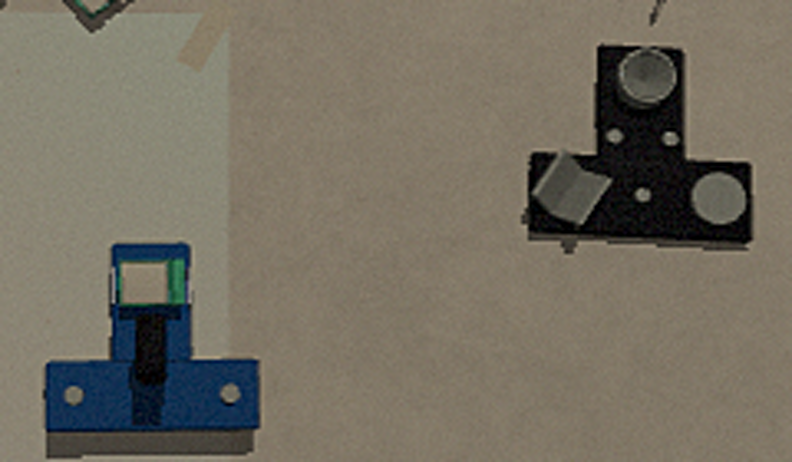

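Run:
```python
from h import *
d=dict(np.load("top.npz")); K=d["K"];R=cv2.Rodrigues(d["rvec"].astype(float))[0];t=d["tvec"].ravel();C=-R.T@t
def ray(u,v,z):
    r=R.T@np.linalg.solve(K,[u,v,1]); return (C+r*(z-C[2])/r[2])[:2]
cr=lambda x,y,z: ray((x+.5)/3.3+260-.5,(y+.5)/3.3+165-.5,z)
print("cam",C)
cone=cr(647,76,.025); flat=cr(719,198,.013)
gl=cr(74,395,.027);gr=cr(231,394,.027)
print("cone",cone,"flat",flat,"dist",np.linalg.norm(cone-flat),"should",np.hypot(76,48))
a=np.arctan2(*(cone-flat)[::-1])-np.arctan2(48,76)
c,s=np.cos(a),np.sin(a);M=np.array([[c,-s],[s,c]])
print("base yaw",np.degrees(a),"origin",(cone-M@[.044,0]+flat-M@[-.032,-.048])/2)
for n,q in dict(bl=(528,238),br=(751,242),fl=(597,45),fr=(684,49)).items(): print(n,cr(*q,.010))
e=gl-gr; a=np.arctan2(-e[0],e[1]); c,s=np.cos(a),np.sin(a);M=np.array([[c,-s],[s,c]])
print("stage feet",gl,gr,"d",np.linalg.norm(e),"yaw",np.degrees(a),"grip",(gl+gr)/2+M@[.024,0])
for n,q in dict(bl=(46,430),br=(259,428),fl=(112,243),fr=(190,243)).items(): print(n,cr(*q,.027))
g=[cr(*q,.075) for q in [(133,383),(165,383)]]; print("griptop rear",g)
```

```text
cam [0.27559011 0.03253703 1.16168476]
cone [ 0.6401791  -0.26260443] flat [ 0.56365976 -0.3085831 ] dist 0.08927064265526477 should 89.88882021697692
base yaw -1.2749806746165957 origin [ 0.59645493 -0.2614662 ]
bl [ 0.53600484 -0.18690595]
br [ 0.53599601 -0.32850004]
fl [ 0.66546296 -0.23474973]
fr [ 0.66378837 -0.29124036]
stage feet [0.42828971 0.0973285 ] [0.43064812 0.00099427] d 0.09636309118305177 yaw 1.402405827395943 grip [0.45346173 0.04974877]
bl [0.4064804  0.11378675]
br [ 0.41005062 -0.01637177]
fl [0.52419419 0.07646847]
fr [0.52508654 0.02773254]
griptop rear [array([0.42955728, 0.06008465]), array([0.42989798, 0.04125244])]
```

send_rows:
  deltas:
    - [[0,0,0,0,0,0.15,1],[0,0,0,0,0,0.15,1],[0.04,-0.03,0,0,0,0,1],[0.04,-0.03,0,0,0,0,1],[0.04,-0.03,0,0,0,0,1],[0.04,-0.03,0,0,0,0,1],[0.04,-0.03,0,0,0,0,1],[0.04,-0.03,0,0,0,0,1],[0.04,-0.03,0,0,0,0,1],[0.04,-0.03,0,0,0,0,1],[0.04,-0.03,0,0,0,0,1],[0,0,0,0,0,0,1]]

```text
time_s: 1.6
position: [0.5284, -0.2444, 0.2556]
tool_rot: [[1.0, 0.021, -0.001], [0.021, -1.0, 0.001], [-0.001, -0.001, -1.0]]
ft_force: [-0.1, -0.1, -0.1]
grip_width: 0.0857
gripper_force: 0.0
```

Run:
```python
from h import *
s=telemetry.observe(); print(s["time_s"],s["position"],np.round(s["tool_rot"],3).tolist())
d=optics.get_image("wrist"); np.savez("wb.npz",pos=s["position"],rot=s["tool_rot"],**d); cv2.imwrite("pics/wb.png",d["image"][...,::-1]); print(d["hand_eye"])
```

```text
1.6 [ 0.52844532 -0.24437495  0.25558114] [[1.0, 0.021, -0.001], [0.021, -1.0, 0.001], [-0.001, -0.001, -1.0]]
[[ 8.01684826e-04 -9.52291321e-01 -3.05189445e-01  7.80174086e-02]
 [ 9.99999204e-01  1.06090251e-03 -6.83523186e-04 -9.46257496e-04]
 [ 9.74689444e-04 -3.05188654e-01  9.52291413e-01 -1.17520911e-01]
 [ 0.00000000e+00  0.00000000e+00  0.00000000e+00  1.00000000e+00]]
```

View pics/wb.png

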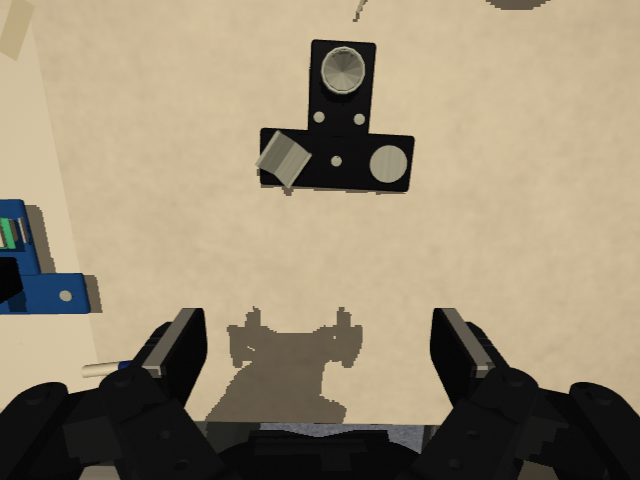

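```bash
cat >> h.py <<'E'
def wray(d,pos,rot,u,v,z):
    H=np.array(d["hand_eye"]);R=np.array(rot)
    r=R@H[:3,:3]@np.linalg.solve(d["K"],[u,v,1]); C=R@H[:3,3]+np.array(pos)
    return (C+r*(z-C[2])/r[2])[:2]
def rot2(a): return np.array([[np.cos(a),-np.sin(a)],[np.sin(a),np.cos(a)]])
E
python3 - <<'E'
from h import *
d=dict(np.load("wb.npz")); f=lambda u,v,z:wray(d,d["pos"],d["rot"],u,v,z)
cone=f(343,70,.025); flat=f(388.5,163.5,.013)
a=np.arctan2(*(cone-flat)[::-1])-np.arctan2(48,76);M=rot2(a)
print(cone,flat,np.linalg.norm(cone-flat),np.degrees(a),"home",(cone-M@[.052,0]+flat-M@[-.024,-.048])/2)
for n,q in dict(bl=(260,186),br=(408,192),fl=(312,40),fr=(376,44)).items(): print(n,f(*q,.010))
E
```

```text
[ 0.64001236 -0.26110261] [ 0.5627768  -0.30686037] 0.0897725169547409 -1.631266786012533 home [ 0.58808346 -0.25959268]
bl [ 0.53873612 -0.18776669]
br [ 0.53609705 -0.32794277]
fl [ 0.66429699 -0.23475175]
fr [ 0.66239707 -0.28906247]
```

send_rows:
  deltas:
    - [[-0.014,-0.03,0,0,0,0,1],[-0.014,-0.03,0,0,0,0,1],[-0.014,-0.03,0,0,0,0,1],[-0.014,-0.03,0,0,0,0,1],[-0.014,-0.03,0,0,0,0,1],[-0.014,-0.03,0,0,0,0,1],[-0.014,-0.03,0,0,0,0,1],[-0.014,-0.03,0,0,0,0,1],[-0.014,-0.03,0,0,0,0,1],[-0.014,-0.024,0,0,0,0,1],[0,0,0,0,0,0,1]]

```text
time_s: 3.02
position: [0.3808, 0.0452, 0.2564]
tool_rot: [[1.0, 0.017, 0.0], [0.017, -1.0, -0.0], [0.0, 0.0, -1.0]]
ft_force: [0.1, 0.3, 1.1]
grip_width: 0.0855
gripper_force: 0.0
```

Run:
```python
from h import *
s=telemetry.observe(); print(s["time_s"],s["position"],np.round(s["tool_rot"],3).tolist())
d=optics.get_image("wrist"); np.savez("ws.npz",pos=s["position"],rot=s["tool_rot"],**d); cv2.imwrite("pics/ws.png",d["image"][...,::-1])
```

```text
3.025 [0.38075621 0.04516759 0.25644161] [[1.0, 0.017, 0.0], [0.017, -1.0, -0.0], [0.0, 0.0, -1.0]]
```

View pics/ws.png

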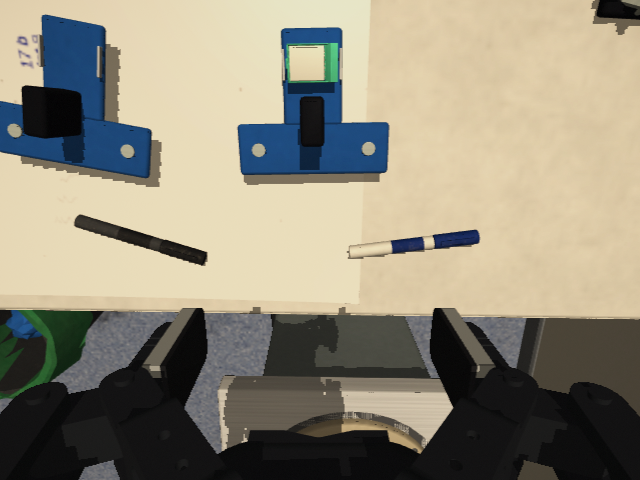

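Run:
```python
from h import *
d=dict(np.load("ws.npz")); f=lambda u,v,z:wray(d,d["pos"],d["rot"],u,v,z)
gl,gr=f(259,150,.027),f(369,149,.027); e=gl-gr; a=np.arctan2(-e[0],e[1])
print(gl,gr,np.linalg.norm(e),np.degrees(a),"grip",(gl+gr)/2+rot2(a)@[.024,0])
for n,q in dict(bl=(244,174),br=(387,171),fl=(281,28),fr=(342,28)).items(): print(n,f(*q,.027))
for q in [(301,97),(324,97),(301,146),(324,146)]: print(f(*q,.075))
w=world(d,{"tool_rot":d["rot"],"position":d["pos"]}); v,u=np.mgrid[:480,:640]
m=(u>225)&(u<400)&(v>20)&(v<180)&(w[...,2]>.065)&(w[...,2]<.09); P=w[m]; print(P.min(0),P.max(0),cv2.minAreaRect(P[:,:2].astype(np.float32)))
```

```text
[0.42623279 0.09905933] [0.42885959 0.00266038] 0.09643473028968631 1.560877519203926 grip [0.45153729 0.05151359]
bl [0.4049537 0.1130572]
br [ 0.40996918 -0.01449699]
fl [0.52246344 0.07871504]
fr [0.52334982 0.02982906]
[0.46902366 0.0603711 ]
[0.46932825 0.04367669]
[0.43426502 0.06020532]
[0.4345826  0.04288195]
[0.43405125 0.04291682 0.07040348] [0.47010258 0.06127252 0.07752077] ((0.45205003023147583, 0.05219336599111557), (0.035925041884183884, 0.01793200708925724), 1.2917970418930054)
```

send_rows:
  deltas:
    - [[0.036,-0.0025,0,0,0,0,1],[0.035,-0.0025,0,0,0,0,1],[0,0,0.03,0,0,0,1],[0,0,0.03,0,0,0,1],[0,0,0.03,0,0,0,1],[0,0,0.03,0,0,0,1],[0,0,0.02,0,0,0,1],[0,0,0.01,0,0,0,1],[0,0,0,0,0,0,1]]
  squeeze: 50

```text
time_s: 4.2
position: [0.4529, 0.0505, 0.1061]
tool_rot: [[1.0, 0.016, -0.001], [0.016, -1.0, 0.0], [-0.001, -0.0, -1.0]]
ft_force: [-0.6, 0.1, 0.6]
grip_width: 0.0857
gripper_force: 0.0
```

send_rows:
  deltas:
    - [[0,-0.001,0.02,0,0,0,1],[0,0,0.02,0,0,0,1],[0,0,0.007,0,0,0,1],[0,0,0,0,0,0,1],[0,0,0,0,0,0,0],[0,0,0,0,0,0,-1],[0,0,0,0,0,0,-1],[0,0,0,0,0,0,-1],[0,0,0,0,0,0,-1],[0,0,0,0,0,0,-1]]
  squeeze: 50

```text
time_s: 5.45
position: [0.4529, 0.0522, 0.0595]
tool_rot: [[1.0, 0.017, 0.001], [0.017, -1.0, -0.0], [0.001, 0.0, -1.0]]
ft_force: [0.7, 0.3, 4.8]
grip_width: 0.0172
gripper_force: 50.9
```

send_rows:
  deltas:
    - [[0,0,0,0,0,0,-1],[0,0,-0.01,0,0,0,-1],[0,0,-0.02,0,0,0,-1],[0,0,-0.03,0,0,0,-1],[0,0,-0.03,0,0,0,-1],[0,0,-0.02,0,0,0,-1],[0,0,0,0,0,0,-1]]
  squeeze: 80

```text
time_s: 6.32
position: [0.4529, 0.0522, 0.1703]
tool_rot: [[1.0, 0.017, 0.002], [0.017, -1.0, -0.0], [0.002, 0.0, -1.0]]
ft_force: [0.1, -0.5, -2.2]
grip_width: 0.0172
gripper_force: 78.0
```

Run:
```python
from h import *
s=telemetry.observe(); print(s["time_s"],s["position"],s["grip_width"],s["ft_force"],s["wrist_torque"])
d=optics.get_image("wrist"); np.savez("wh.npz",pos=s["position"],rot=s["tool_rot"],**d); cv2.imwrite("pics/wh.png",d["image"][...,::-1])
w=world(d,s); v,u=np.mgrid[:480,:640]; im=d["image"].astype(int)
b=(im[...,2]>im[...,0]+40)&(np.abs(w[...,0]-.46)<.1)&(np.abs(w[...,1]-.05)<.08)&(w[...,2]>.09); P=w[b]
A=np.c_[P[:,:2]-P[:,:2].mean(0),np.ones(len(P))]; print(len(P),np.linalg.lstsq(A,P[:,2],rcond=None)[0],P.min(0),P.max(0))
```

```text
6.325 [0.45291112 0.05217891 0.17032577] 0.017239168621056473 [ 0.10095403 -0.48594041 -2.18343216] [0.03388312 0.0201865  0.03972895]
18674 [ 0.02439905 -0.00982693  0.13820616] [ 0.42352631 -0.01269449  0.13253893] [0.52453531 0.11831829 0.19259314]
```

View pics/wh.png

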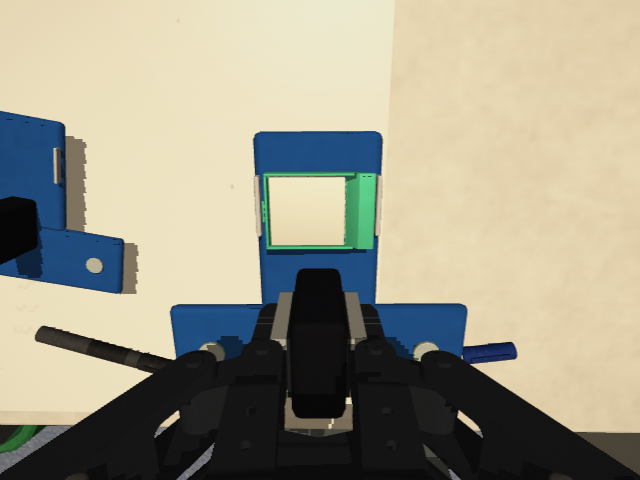

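send_rows:
  deltas:
    - [[0.0065,0.015,0,0,0,0,-1],[0.0103,0.025,0,0,0,0,-1],[0.0125,0.03,0,0,0,0,-1],[0.0125,0.03,0,0,0,0,-1],[0.0125,0.03,0,0,0,0,-1],[0.0125,0.03,0,0,0,0,-1],[0.0125,0.03,0,0,0,0,-1],[0.0125,0.03,0,0,0,0,-1],[0.0125,0.03,0,0,0,0,-1],[0.0125,0.03,0,0,0,0,-1],[0.009,0.022,0,0,0,0,-1],[0.005,0.0125,0,0,0,0,-1]]

```text
time_s: 7.88
position: [0.5885, -0.262, 0.1677]
tool_rot: [[1.0, 0.015, -0.002], [0.015, -1.0, 0.001], [-0.002, -0.001, -1.0]]
ft_force: [1.1, 1.2, -2.9]
grip_width: 0.0172
gripper_force: 78.1
```

send_rows:
  deltas:
    - [[0,0,0,0,0,0.021,-1],[0,0,0,0,0,0.021,-1],[0,0,0,0,0,0,-1]]

```text
time_s: 8.25
position: [0.5886, -0.2593, 0.1695]
tool_rot: [[1.0, -0.025, -0.0], [-0.025, -1.0, 0.0], [-0.0, -0.0, -1.0]]
ft_force: [-1.1, -0.2, -3.1]
grip_width: 0.0171
gripper_force: 78.2
```

Run:
```python
from h import *
a=dict(np.load("wh.npz")); p=np.array([(wray(a,a["pos"],a["rot"],u,v,.138)) for u,v in [(256,132),(381,132)]]); print(p,p.mean(0)-a["pos"][:2])
s=telemetry.observe(); print(s["time_s"],s["position"],np.round(s["tool_rot"],4).tolist())
for n in ["wrist","top"]:
    d=optics.get_image(n); np.savez(n+"2.npz",pos=s["position"],rot=s["tool_rot"],**d)
    cv2.imwrite(f"pics/{n}2.png",d["image"][...,::-1])
```

```text
[[0.52350791 0.07769067]
 [0.52433397 0.03095455]] [0.07100982 0.0021437 ]
8.25 [ 0.5886476  -0.25932402  0.16947919] [[0.9997, -0.0248, -0.0001], [-0.0248, -0.9997, 0.0001], [-0.0001, -0.0001, -1.0]]
```

View pics/wrist2.png

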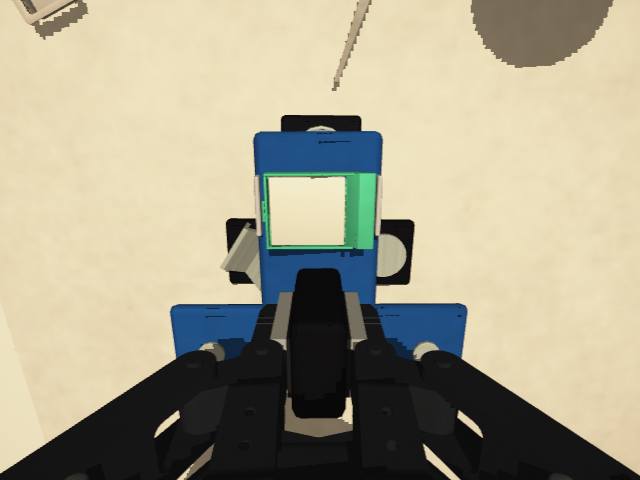

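Run:
```python
from h import *
d=dict(np.load("wrist2.npz")); f=lambda u,v,z:wray(d,d["pos"],d["rot"],u,v,z)
R=np.array(d["rot"])[:2,:2]
for n,q in dict(fl=(281,115),fr=(361,116),cl=(228,219),cr=(414,221)).items():
    p=f(*q,.010); print(n,p,R.T@(p-d["pos"][:2]))
for n,q in dict(sl=(256,132),sr=(381,132),bl=(172,306),br=(466,306)).items():
    p=f(*q,.138); print(n,R.T@(p-d["pos"][:2]))
```

```text
fl [ 0.66539349 -0.23466254] [ 0.07611033 -0.02655818]
fr [ 0.66343311 -0.28918743] [0.07550349 0.02799856]
cl [ 0.59299725 -0.19155707] [ 0.0026668  -0.06785401]
cr [ 0.58820091 -0.3291375 ] [0.00128574 0.06980307]
sl [ 0.07094264 -0.02417025]
sr [0.07098226 0.02225739]
bl [-0.00113278 -0.06362411]
br [-0.00095745  0.0622426 ]
```

send_rows:
  deltas:
    - [[0,0.0015,0.01,0,0,0,-1],[0,0,0.02,0,0,0,-1],[0,0,0.02,0,0,0,-1],[0,0,0.015,0,0,0,-1],[0,0,0.01,0,0,0,-1],[0,0,0.004,0,0,0,-1],[0,0,0.004,0,0,0,-1],[0,0,0.004,0,0,0,-1],[0,0,0.002,0,0,0,-1],[0,0,0,0,0,0,-1]]

```text
time_s: 9.6
position: [0.5887, -0.2616, 0.0803]
tool_rot: [[1.0, -0.025, -0.0], [-0.025, -1.0, 0.0], [-0.0, -0.0, -1.0]]
ft_force: [-0.3, 0.3, -2.2]
grip_width: 0.0172
gripper_force: 78.2
```

send_rows:
  deltas:
    - [[0,0,0.002,0,0,0,-1],[0,0,0.002,0,0,0,-1],[0,0,0.001,0,0,0,-1],[0,0,0,0,0,0,-1]]

```text
time_s: 10.1
position: [0.5887, -0.2615, 0.0752]
tool_rot: [[1.0, -0.025, -0.0], [-0.025, -1.0, 0.0], [-0.0, -0.0, -1.0]]
ft_force: [0.1, -0.0, -3.2]
grip_width: 0.0174
gripper_force: 78.2
```

send_rows:
  deltas:
    - [[0,0,0.001,0,0,0,-1],[0,0,0.0005,0,0,0,-1],[0,0,0,0,0,0,-1]]

```text
time_s: 10.48
position: [0.5889, -0.2614, 0.074]
tool_rot: [[1.0, -0.025, 0.0], [-0.025, -1.0, 0.0], [0.0, -0.0, -1.0]]
ft_force: [1.9, 0.6, -1.5]
grip_width: 0.0175
gripper_force: 78.4
```

send_rows:
  deltas:
    - [[0,0,0,0,0,0,-0.4],[0,0,0,0,0,0,0],[0,0,0,0,0,0,0.5],[0,0,0,0,0,0,1],[0,0,0,0,0,0,1],[0,0,0,0,0,0,1]]
  squeeze: 20

```text
time_s: 11.22
position: [0.5887, -0.2616, 0.0738]
tool_rot: [[1.0, -0.025, 0.0], [-0.025, -1.0, -0.0], [0.0, 0.0, -1.0]]
ft_force: [1.0, 0.2, -0.7]
grip_width: 0.0856
gripper_force: 0.0
```

send_rows:
  deltas:
    - [[0,0,-0.01,0,0,0,1],[0,0,-0.02,0,0,0,1],[0,0,-0.03,0,0,0,1],[0,0,-0.04,0,0,0,1],[0,0,-0.04,0,0,0,1],[-0.03,0,-0.03,0,0,0,1],[-0.04,0,0,0,0,0,1],[-0.03,0,0,0,0,0,1],[0,0,0,0,0,0,1]]

```text
time_s: 12.35
position: [0.4876, -0.259, 0.2451]
tool_rot: [[1.0, -0.026, 0.001], [-0.026, -1.0, -0.001], [0.001, 0.001, -1.0]]
ft_force: [0.2, -0.1, -0.3]
grip_width: 0.0855
gripper_force: 0.0
```

Run:
```python
from h import *
s=telemetry.observe(); print(s["time_s"],s["position"],s["ft_force"])
d=optics.get_image("wrist"); np.savez("wf.npz",pos=s["position"],rot=s["tool_rot"],**d); cv2.imwrite("pics/wf.png",d["image"][...,::-1])
w=world(d,s); im=d["image"].astype(int)
b=(im[...,2]>im[...,0]+40)&(np.abs(w[...,0]-.59)<.1)&(np.abs(w[...,1]+.26)<.08)&(w[...,2]>.03)&(w[...,2]<.05); P=w[b]
A=np.c_[P[:,:2]-P[:,:2].mean(0),np.ones(len(P))]; print(len(P),np.linalg.lstsq(A,P[:,2],rcond=None)[0])
m=(np.abs(w[...,0]-.59)<.03)&(np.abs(w[...,1]+.26)<.03)&(w[...,2]>.08)&(w[...,2]<.1); P=w[m]; print(np.median(P[:,2]),cv2.minAreaRect(P[:,:2].astype(np.float32)))
```

```text
12.35 [ 0.48759688 -0.25899921  0.24511684] [ 0.19467048 -0.0723273  -0.2647971 ]
9305 [0.00097386 0.00059802 0.03997689]
0.08776249423136269 ((0.5876420140266418, -0.25947800278663635), (0.017929164692759514, 0.03579295054078102), 88.9415512084961)
```

View pics/wf.png

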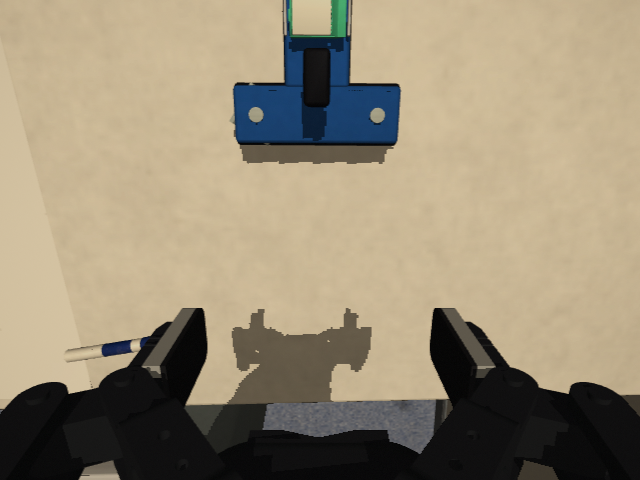

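The stage sits level on the base. Its plate top is at 40.0 mm, as expected when seated, and the grip centre is at (0.5876, -0.2595) against a home of (0.588, -0.260). I'm handing it in.

```bash
python3 -c "
from rig import env; print(env.close_job())"
```

```text
the job is handed in; nothing more can be done
None
```

The loaded stage top is seated level on the kinematic base, narrow end over the cone, within about 1 mm of home by the wrist camera. It is released, the empty stage top was not touched, and the job was handed in at about 12.4 s; no verdict was returned.

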